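# Shoe-care row from drying rack to credenza tray, reversed

## Robot

A 6-joint arm with a two-finger parallel gripper is mounted at the origin on the work surface. World frame = base frame: x ahead of the robot, y to its left, z up, the work surface at z = 0. Lengths are in mm, angles in rad, forces in N, time in s.
With the tool pointing down it reaches from about 325 to 850 mm from the base axis. Payload 4.4 kg.
Tool frame: the origin (TCP) lies at the very end of the fingers, on their centre line; the grasp point (between the pads) lies 19 mm behind it; z points along the fingers, y is the line along which they close (so a half turn about z gives the same grasp; the last joint's range is limited). The gripper opens to 94 mm and grips with 3 to 60 N. Pads are 16 mm wide; open, the fingers measure 119 mm over their backs; the gripper's body (75 mm by 177 mm) begins 78 mm behind the grasp point.
Start: joints at [-1.331, 0.207, 1.542, -0, 1.393, -0.15], TCP at [219.022, -531.654, 168.047] pointing down, gripper open.
Joint ranges: [-2.73, 2.73], [-0.86, 2.22], [0.23, 2.46], [-1.11, 4.25], [0.08, 2.63], [-2.82, 2.82]. Speed limits (rad/s): [2.79, 2.79, 3.14, 3.14, 3.14, 3.14].

## Interface

Orientations are given as [roll, pitch, yaw] about the fixed x, y, z axes, in that order (R = Rz(yaw) Ry(pitch) Rx(roll)).
In Python, from rig import env gives the robot as it stands. The module is installed in compiled form; this text tells all that it offers.
- The arm moves only by the shell command python3 -m crank 'ROWS' [FORCE]. ROWS is JSON, a list of rows, each a list of 3 entries, a list of its own where there are three numbers: the opening, from -1 (shut) to 1 (fully open), then the shift along the world's x, y, z in units of 80 mm (1.0 is 80 mm), then the turn, a rotation vector about the world's x, y, z in units of 180 degrees (1.0 is 180 degrees). In form: [[jaw, [dx, dy, dz], [rx, ry, rz]], ...]. A call has exactly 5 rows; each row is the pose to reach, as a shift and turn from the pose commanded when the call began, turning the shorter way round; what a row does not reach only later rows make up. A row lasts 1/8 s, in which the tool goes at most 62.5 mm and 10.7 degrees, less where a joint would pass 70% of its speed; a pose out of reach is approached as far as the arm can. A call with a number of a shift or a turn outside -1 to 1 is refused whole. A call with a gripper value outside its range is refused whole. The fingers move at their own pace and stop on an object; FORCE is the grip in N (left out, the last holds). Time passes only in rows, so rows that repeat a pose let the fingers close, or fill a call up. It gives the time, the measured TCP pose, the force, the opening and the grip force at its end, in the units of the state.
- env.sense(): the state, without advancing time (a new reading comes with each control period).
- env.snapshot(name): name is "scene" or "top" or "wrist"; returns a dict with "color" (480x640x3 uint8, red, green, blue), "depth" (480x640 float32, mm along the optical axis (not along the pixel's ray), 0 where there is no reading), "fx", "fy", "cx", "cy" (pixels), "eye" and "attitude" of the camera in the world; the wrist camera has in their place "T_tool_cam" (4x4, takes a point from camera to tool coordinates, whose origin is the TCP and whose axes are the flange's). Camera axes: x right, y up, looking along -z (the intrinsics and any distortion apply to the point x, -y, -z); pixel columns grow to the right and rows downward; lengths in mm; the calibration is good to about 2 mm. A picture is of the moment at which its call begins: read the wrist's pose just before it.
- env.close_job(): hands the job in; it is judged then, once.
The state is a dict: "time": time; "qpos": joint angles; "qvel": joint speeds; "joint_efforts": joint torques, N m; "tcp_pos": TCP position; "tool_rot": TCP orientation; "contact_force": force on the tool from outside, world axes, zero at the start; "moment": the same for the moment, N m; "gripper_width": finger opening in mm; "grasp_force": force on a finger pad.
Only numpy, scipy, OpenCV 4.12 (cv2) and the standard library are available. Lean on these libraries where they do the work, as an engineer would, in place of code of your own. Each camera call takes 0.05 s, during which the arm holds its last target. There are 200 camera calls.

## Task

The four shoe-care things are dry: move them from the light-wood cradles of the wooden rack into the four bays of the white pull-out tray, one per bay, in the reverse order, so that the thing nearest the robot on the rack ends in the tray's bay farthest from the robot, the next one in the next bay nearer, and so on. Lay each in the middle of its bay, lengthwise along it and the same side up as on the rack, and let go.

Things in the scene. Friction and masses are not known exactly. Their poses are not given: they have to be found in the camera images.
- brush: shoe brush, bristles down: steel back 34 mm wide (x), 150 mm long (y), rounded, from 16 to 30 mm high, over a block of stiff black bristles 28 x 132 mm. Origin at the centre of its underside, z up. Grip across x at the middle. About 0.22 kg.
- roller: lint roller, 150 mm long (y): flat-footed grey plastic base 40 mm wide (x), 18 mm high, y -75 to +20 mm; pale paper roll (diameter 35 mm) in it, top at 39 mm; white handle (diameter 20 mm), y +20 to +75 mm. Origin on its underside at mid-length, z up. Centre of mass about y = -22 mm: grip the grey base across x there. 0.14 kg.
- horn: black, rigid silicone shoe horn, 160 mm long (y): handle bar 20 mm wide (x), 20 mm high, y -2 to +80 mm; thin trough-shaped blade 37 mm wide, under 10 mm high, y -80 to -2 mm. Origin on its underside at mid-length, z up. Centre of mass about y = +16 mm: grip the handle across x there. 0.09 kg.
- jar: round shoe-cream jar standing upright, amber glass with a dark metal lid, 41 mm diameter, 40 mm high. Origin at the centre of its underside, z up. About 0.12 kg.
- cradle_brush: light-wood cradle under the brush at the start; one of four alike, fixed 70 mm apart in a row along x, in any order, on a dark rack 40 mm high. 64 (x) x 120 mm (y). Origin at the centre of its underside; pad top 6 mm above it, with a rail on each long side 5 mm higher. +x points away from the robot (within 0.25 rad of world x).
- cradle_roller: light-wood cradle under the lint roller at the start; one of four alike, fixed 70 mm apart in a row along x, in any order, on a dark rack 40 mm high. 64 (x) x 120 mm (y). Origin at the centre of its underside; pad top 6 mm above it, with a rail on each long side 5 mm higher. +x points away from the robot (within 0.25 rad of world x).
- cradle_horn: light-wood cradle under the shoe horn at the start; one of four alike, fixed 70 mm apart in a row along x, in any order, on a dark rack 40 mm high. 64 (x) x 120 mm (y). Origin at the centre of its underside; pad top 6 mm above it, with a rail on each long side 5 mm higher. +x points away from the robot (within 0.25 rad of world x).
- cradle_jar: light-wood cradle under the jar at the start; one of four alike, fixed 70 mm apart in a row along x, in any order, on a dark rack 40 mm high. 64 (x) x 120 mm (y). Origin at the centre of its underside; pad top 6 mm above it, with a rail on each long side 5 mm higher. +x points away from the robot (within 0.25 rad of world x).
- tray: fixed white tray, 300 (x) x 200 mm (y), steel pull on its -x end, towards the robot (x within 0.25 rad of world x); on the robot's left or right, the rack on the other side. Origin at the centre of its underside. Floor 6 mm up; rim (6 mm thick) and three ribs (4 mm, at x -70, 0, 70 mm) 11 mm up. Bays run along y, centres at x = -105, -35, 35, 105 mm, y = 0.
- rack: fixed dark wooden drying rack, 300 (x) x 130 mm (y), 40 mm high, carrying the four cradles at x = -105, -35, 35 and 105 mm. Origin at the centre of its underside; +x points away from the robot.
There are look-alikes about, which are no part of the job. What is shaped like the roller but green, red or yellow is not meant.

How it is judged:
By the outcome, as a careful person would: the job done as asked, in the order asked, and still so for the second after the job is handed in, with the robot touching nothing.
It also fails if it takes over 106 s, if anything falls off the work surface, if the arm or the gripper's body presses on something with over 40 N, if the wrist force passes 120 N, or if a joint passes its speed limit or range.

## Working session

There is one attempt and no reset: what is moved stays moved. The work goes in short steps, Python scripts to look and compute and a shell command to move; the robot and the scene stay as the last step left them, time stands still between calls to the robot, and variables do not carry over. Pictures are saved under pics/ and viewed, at most 14 in all, crops included, and the job is handed in when it is done.

```bash
mkdir -p pics; cat > h.py <<'E'
import numpy as np, cv2
from scipy.spatial.transform import Rotation as R
from rig import env
def save(s,n): cv2.imwrite(f'pics/{n}.png',cv2.cvtColor(s['color'],cv2.COLOR_RGB2BGR))
def rot(a):
    a=np.array(a,float)
    return R.from_euler('xyz',a).as_matrix() if a.size==3 else (a if a.shape==(3,3) else R.from_quat(a).as_matrix())
def pose(s,st=None):
    if 'T_tool_cam' in s:
        T=np.eye(4);T[:3,:3]=rot(st['tool_rot']);T[:3,3]=st['tcp_pos'];T=T@np.array(s['T_tool_cam']);return T[:3,:3],T[:3,3]
    return rot(s['attitude']),np.array(s['eye'])
def plane(s,px,z,st=None):
    Rm,e=pose(s,st);px=np.atleast_2d(px).astype(float)
    d=np.c_[(px[:,0]-s['cx'])/s['fx'],-(px[:,1]-s['cy'])/s['fy'],-np.ones(len(px))]@Rm.T
    return e+d*((z-e[2])/d[:,2])[:,None]
def cloud(s,st=None):
    Rm,e=pose(s,st);v,u=np.mgrid[:480,:640];D=s['depth']
    return np.dstack([(u-s['cx'])/s['fx']*D,-(v-s['cy'])/s['fy']*D,-D])@Rm.T+e
E
python3 - <<'E'
from h import *
for n in('scene','top'):
    s=env.snapshot(n);save(s,n);print(n,{k:v for k,v in s.items() if k not in('color','depth')})
    np.savez('/tmp/'+n,**s)
print(env.sense())
E
```

```text
scene {'fx': 551.4380042081858, 'fy': 551.4380042081858, 'cx': 306.26351441215905, 'cy': 239.12141528001416, 'eye': array([1184.71929344,  211.53499508,  725.28295898]), 'attitude': array([0.86209183, 0.01741635, 1.73420649])}
top {'fx': 438.7286426455005, 'fy': 438.7286426455005, 'cx': 316.04743138193345, 'cy': 240.40570925336172, 'eye': array([433.30330403,  71.82774229, 879.09065071]), 'attitude': array([ 0.0246044 ,  0.01622799, -1.58448686])}
{'time': 0.1, 'qpos': array([-1.33053144e+00,  2.07332694e-01,  1.54275583e+00, -9.07624252e-06,
        1.39350149e+00, -1.50482637e-01]), 'qvel': array([ 0.00057415, -0.00358562, -0.00387098,  0.00089113, -0.00070876,
       -0.00109547]), 'joint_efforts': array([ 1.32656671e-03, -3.71859205e+01, -2.82294255e+01,  7.00279581e-02,
        3.11361579e-02, -5.85840871e-05]), 'tcp_pos': array([ 218.81398095, -530.89587001,  167.03439097]), 'tool_rot': array([-3.13961652e+00, -2.90605834e-04,  3.90748841e-01]), 'contact_force': array([-0.59893632,  0.18439917,  0.74114482]), 'moment': array([-0.00972667,  0.0068568 , -0.00911949]), 'grasp_force': 0.0, 'gripper_width': 93.7461919133646}
```

View pics/top.png

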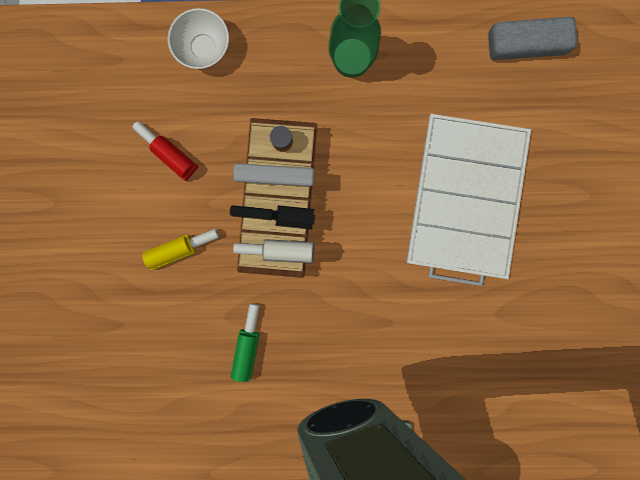

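View pics/scene.png

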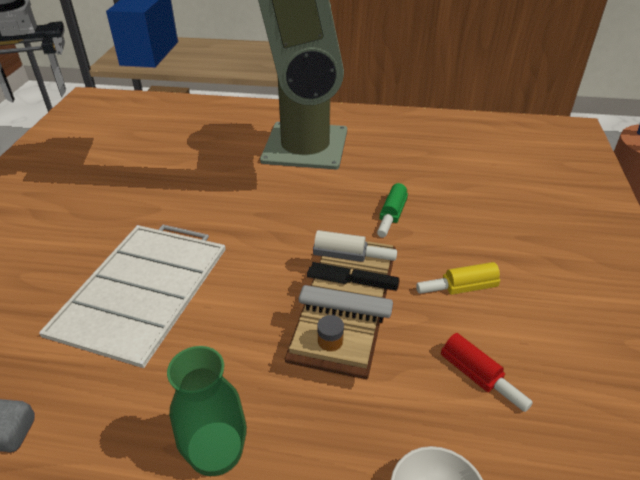

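The top view has world +x up and +y left. The rack is on the robot's left, and from near to far it holds the roller (275,250), horn (272,215), brush (273,175) and jar (281,138), with the handles pointing +y. The tray is on the right, with corners at about (432,115), (530,129), (510,278) and (408,263). The scene view confirms this order and shows the vase beyond the tray and rack.

```bash
cat > m.py <<'E'
from h import *
s=dict(np.load('/tmp/top.npz'));C=cloud(s);Z=C[...,2];img=s['color'].astype(int)
v,u=np.mgrid[:480,:640]
print('table z',np.median(Z[300:340,100:200]),'tray z',np.median(Z[180:185,460:480]))
hsv=cv2.cvtColor(s['color'],cv2.COLOR_RGB2HSV)
m=((hsv[...,1]<40)&(hsv[...,2]>140)&(u>395)&(u<545)&(v>100)&(v<285)).astype(np.uint8)
m=cv2.morphologyEx(m,cv2.MORPH_OPEN,np.ones((9,9)))
def rect(mask,z,name):
    c=max(cv2.findContours(mask.astype(np.uint8),cv2.RETR_EXTERNAL,cv2.CHAIN_APPROX_NONE)[0],key=cv2.contourArea)
    P=plane(s,c[:,0],z)[:,:2].astype(np.float32);r=cv2.minAreaRect(P);print(name,z,np.round(r[0],1),np.round(r[1],1),'deg',round(r[2],2));return r
rect(m,11,'tray')
R_=(u>215)&(u<330)&(v>110)&(v<285)
rect(R_&(Z>25),46,'rack+')
for n,a,b,lo,hi,z in(('roller',232,268,68,95,70),('horn',200,230,57,75,66),('brush',158,190,60,90,74),('jar',120,155,65,100,86)):
    k=R_&(v>a)&(v<b)&(Z>lo)&(Z<hi);print(n,'ztop',np.round(np.percentile(Z[k],[50,95]),1));rect(k,z,n)
k=R_&(v>200)&(v<232)&(hsv[...,2]<60);rect(k,60,'horn dark')
k=R_&(v>125)&(v<152)&(hsv[...,1]<70)&(hsv[...,2]<130);rect(k,86,'lid')
k=R_&(v>155)&(v<192)&(hsv[...,1]<60)&(hsv[...,2]>90);rect(k,72,'brush col')
k=R_&(v>232)&(v<270)&(hsv[...,1]<70)&(hsv[...,2]>130);rect(k,70,'roller col')
E
python3 m.py
python3 - <<'E'
import cv2
i=cv2.imread('pics/top.png')[105:290,200:340];cv2.imwrite('pics/c1.png',cv2.resize(i,None,fx=3.2,fy=3.2,interpolation=cv2.INTER_CUBIC))
E
```

```text
table z -0.9471569723567654 tray z 5.215090591019532
tray 11 [ 429.5 -197.4] [201.7  79.1] deg 80.02
rack+ 46 [538.1 167.1] [164.6 301.7] deg 87.54
roller ztop [81.5 84.9]
roller 70 [434.9 137.1] [88.7 34.7] deg 85.97
horn ztop [64.7 67. ]
horn 66 [507.6 204.2] [81.6 20.2] deg 83.25
brush ztop [74.8 77.3]
brush 74 [576.1 161.3] [149.3  34.4] deg 85.49
jar ztop [85.  87.3]
jar 86 [641.4 145.7] [40.2 42.2] deg 89.0
horn dark 60 [496.3 166.5] [ 55.9 157.2] deg 2.79
lid 86 [642.3 146.6] [38.3 40.4] deg 89.3
brush col 72 [576.6 162.5] [149.1  34. ] deg 85.45
roller col 70 [436.7 166.2] [145.5  33.4] deg 86.02
```

View pics/c1.png

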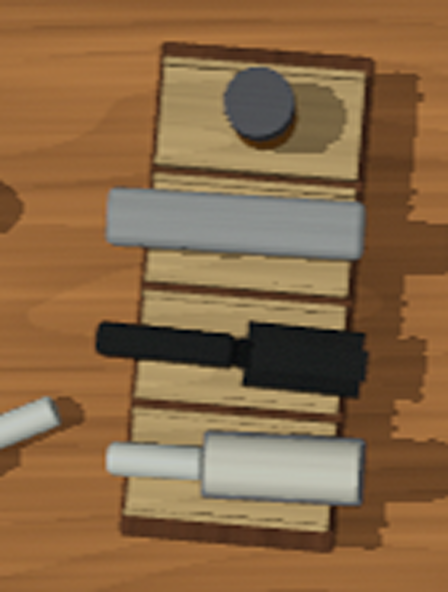

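The crop shows the brush, horn and roller tilted a few degrees in their cradles. The jar lid is centred near (260,103) in the crop. I'll refine the tray outline and compute the targets.

```bash
cat >> m.py <<'E'
print('----')
m=((hsv[...,1]<60)&(hsv[...,2]>110)&(u>400)&(u<540)&(v>105)&(v<290)).astype(np.uint8)
m=cv2.morphologyEx(m,cv2.MORPH_CLOSE,np.ones((5,5)))
m=cv2.morphologyEx(m,cv2.MORPH_OPEN,np.ones((13,13)))
r=rect(m,11,'tray full')
k=(R_&(Z>25)).astype(np.uint8)
y,x=np.where(m);print('tray px extents',x.min(),x.max(),y.min(),y.max())
# yaw of the horn by PCA of handle, roller by PCA of top line
for n,a,b,lo,hi in(('roller',232,268,76,95),('horn',200,230,57,75),('brush',158,190,68,90)):
    q=C[R_&(v>a)&(v<b)&(Z>lo)&(Z<hi)][:,:2];w=np.linalg.eigh(np.cov(q.T))[1][:,1];w*=np.sign(w[1]);print(n,q.mean(0).round(1),np.degrees(np.arctan2(-w[0],w[1])).round(2))
E
python3 m.py|sed -n '/----/,$p'
```

```text
----
tray full 11 [ 538.3 -216.3] [202.3 301.4] deg 80.04
tray px extents 408 529 116 276
roller [434.9 136.3] -4.4
horn [507.7 204.2] -6.83
brush [576.1 161.2] -4.46
```

```bash
python3 -m crank '[[0.3,[0.2,0.2,0.1],[0,0,0.05]],[0.3,[0.4,0.4,0.2],[0,0,0.1]],[0.3,[0.6,0.6,0.3],[0,0,0.15]],[0.3,[0.8,0.8,0.5],[0,0,0.2]],[0.3,[1,1,0.7],[0,0,0.25]]]' 20; python3 -m crank '[[0.3,[0.2,0.2,0.2],[0,0,0.04]],[0.3,[0.4,0.4,0.4],[0,0,0.08]],[0.3,[0.6,0.6,0.6],[0,0,0.08]],[0.3,[0.8,0.8,0.8],[0,0,0.08]],[0.3,[1,1,1],[0,0,0.08]]]'; python3 -m crank '[[0.3,[0.2,0.2,0],[0,0,0]],[0.3,[0.4,0.4,0],[0,0,0]],[0.3,[0.6,0.6,0],[0,0,0]],[0.3,[0.8,0.8,0],[0,0,0]],[0.3,[0.8,1,0],[0,0,0]]]'
```

```text
time: 0.72
tcp_pos: [299.2, -450.6, 223.7]
tool_rot: [-3.14, -0.001, 1.181]
contact_force: [0.4, 0.4, 0.1]
gripper_width: 61.4
grasp_force: 0.0
time: 1.35
tcp_pos: [379.3, -370.7, 303.9]
tool_rot: [-3.141, -0.001, 1.428]
contact_force: [0.1, 1.0, 1.0]
gripper_width: 61.3
grasp_force: 0.0
time: 1.98
tcp_pos: [443.2, -290.6, 303.2]
tool_rot: [-3.14, -0.001, 1.428]
contact_force: [-0.8, 0.7, -0.8]
gripper_width: 60.9
grasp_force: 0.0
```

```bash
python3 -m crank '[[0.3,[0.2,0.2,0],[0,0,0.01]],[0.3,[0.4,0.4,0],[0,0,0.02]],[0.3,[0.5,0.6,0],[0,0,0.02]],[0.3,[0.5,0.8,0],[0,0,0.02]],[0.3,[0.5,0.9,0],[0,0,0.02]]]'
python3 - <<'E'
from h import *
st=env.sense();s=env.snapshot('wrist');save(s,'w1');np.savez('/tmp/w1',**s,**{k:st[k] for k in('tcp_pos','tool_rot')});print(st['tcp_pos'],st['tool_rot'],s['T_tool_cam'],s['fx'])
E
for i in 1; do :; done
python3 -m crank '[[0.3,[0,0.2,0],[0,0,0]],[0.3,[0,0.4,0],[0,0,0]],[0.3,[0,0.6,0],[0,0,0]],[0.3,[0,0.8,0],[0,0,0]],[0.3,[0,1,0],[0,0,0]]]' >/dev/null
python3 -m crank '[[0.3,[0,0.2,0],[0,0,0]],[0.3,[0,0.4,0],[0,0,0]],[0.3,[0,0.6,0],[0,0,0]],[0.3,[0,0.8,0],[0,0,0]],[0.3,[0,1,0],[0,0,0]]]' >/dev/null
python3 -m crank '[[0.3,[0,0.2,0],[0,0,0]],[0.3,[0,0.4,0],[0,0,0]],[0.3,[0,0.6,0],[0,0,0]],[0.3,[0,0.8,0],[0,0,0]],[0.3,[0,1,0],[0,0,0]]]' >/dev/null
python3 -m crank '[[0.3,[0,0.3,0],[0,0,0]],[0.3,[0,0.6,0],[0,0,0]],[0.3,[0,0.9,0],[0,0,0]],[0.3,[0,1,0],[0,0,0]],[0.3,[0,1,0],[0,0,0]]]'
python3 - <<'E'
from h import *
st=env.sense();s=env.snapshot('wrist');save(s,'w2');np.savez('/tmp/w2',**s,**{k:st[k] for k in('tcp_pos','tool_rot')});print(st['tcp_pos'],st['tool_rot'])
a,b=[cv2.imread(f'pics/{n}.png') for n in('w1','w2')]
cv2.imwrite('pics/w12.png',cv2.resize(np.hstack([a,b]),(800,300)))
E
```

```text
time: 2.6
tcp_pos: [482.5, -218.7, 304.1]
tool_rot: [-3.141, 0.0, 1.491]
contact_force: [0.5, 1.0, -0.2]
gripper_width: 61.1
grasp_force: 0.0
[ 482.53047921 -218.65942522  304.12721259] [-3.14131935e+00  1.25515126e-04  1.49068092e+00] [[ 1.77490043e-03  9.58399643e-01  2.85424200e-01  8.33156494e+01]
 [ 9.99996878e-01 -1.19903807e-03 -2.19230612e-03 -2.13504891e-01]
 [-1.75887092e-03  2.85427200e-01 -9.58398779e-01 -2.15380959e+02]
 [ 0.00000000e+00  0.00000000e+00  0.00000000e+00  1.00000000e+00]] 430.56764129271625
time: 5.15
tcp_pos: [483.0, 100.6, 304.0]
tool_rot: [-3.141, 0.0, 1.491]
contact_force: [-0.0, -0.3, -0.9]
gripper_width: 60.9
grasp_force: 0.0
[482.95466912 100.6436599  303.99379622] [-3.14146858e+00  4.33137265e-04  1.49130745e+00]
```

View pics/w12.png

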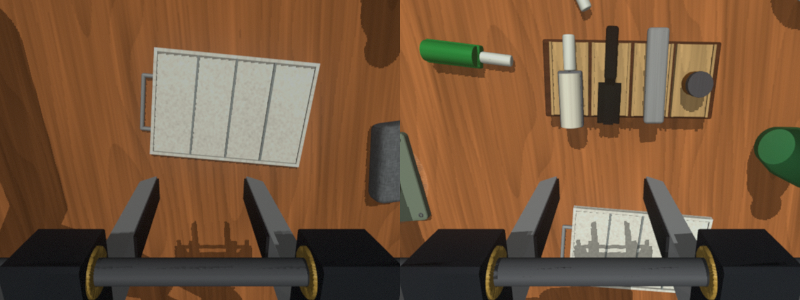

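The left wrist view shows the tray with corners at about (155,48), (320,65), (298,166) and (152,153). The right view shows the rack with roller, horn, brush and jar in a row from left to right. I'll measure from both views to cross-check the top camera.

```bash
cat > m2.py <<'E'
from h import *
def load(n): return dict(np.load(f'/tmp/{n}.npz'))
def rect(s,mask,z,name):
    c=max(cv2.findContours(mask.astype(np.uint8),cv2.RETR_EXTERNAL,cv2.CHAIN_APPROX_NONE)[0],key=cv2.contourArea)
    P=plane(s,c[:,0],z,s)[:,:2].astype(np.float32);r=cv2.minAreaRect(P);print(name,z,np.round(r[0],1),np.round(r[1],1),'deg',round(r[2],2))
v,u=np.mgrid[:480,:640]
s=load('w1');h=cv2.cvtColor(s['color'],cv2.COLOR_RGB2HSV)
m=((h[...,1]<60)&(h[...,2]>100)&(u>238)&(u<520)&(v>60)&(v<272)).astype(np.uint8)
m=cv2.morphologyEx(cv2.morphologyEx(m,cv2.MORPH_CLOSE,np.ones((7,7))),cv2.MORPH_OPEN,np.ones((15,15)))
rect(s,m,11,'tray')
s=load('w2');C=cloud(s,s);Z=C[...,2];h=cv2.cvtColor(s['color'],cv2.COLOR_RGB2HSV)
for n,lo,hi,x0,x1,z in(('roller',68,95,395,465,70),('horn',57,75,470,505,66),('brush',60,90,505,540,74),('jar',65,100,545,580,86)):
    x=C[...,0];k=(Z>lo)&(Z<hi)&(abs(C[...,1]-160)<110)
    cx={'roller':436,'horn':505,'brush':576,'jar':642}[n];k&=abs(x-cx)<30
    print(n,np.percentile(Z[k],[50,95]).round(1));rect(s,k,z,n)
    q=C[k][:,:2];w=np.linalg.eigh(np.cov(q.T))[1][:,1];w*=np.sign(w[1]);print('   pca',q.mean(0).round(1),np.degrees(np.arctan2(-w[0],w[1])).round(2))
E
python3 m2.py
```

```text
tray 11 [ 539.3 -216.4] [200.5 299.8] deg 80.17
roller [81.2 84.1]
roller 70 [434.5 136.3] [89.3 34.7] deg 86.16
   pca [435.7 139. ] -3.83
horn [64.3 65.9]
horn 66 [507.3 206.5] [80.7 19.8] deg 83.48
   pca [507.5 207.7] -6.44
brush [74.4 76. ]
brush 74 [575.4 163.9] [147.6  34.3] deg 85.63
   pca [575.6 167.5] -4.37
jar [84.7 86.2]
jar 86 [640.4 149.2] [39.6 45.1] deg 72.02
   pca [641.2 149. ] 76.07
```

Both cameras agree within about 2 mm. Next is the roller.

```bash
python3 -m crank '[[0.3,[-0.2,0.2,-0.2],[0,0,0]],[0.3,[-0.4,0.4,-0.4],[0,0,0]],[0.3,[-0.6,0.53,-0.6],[0,0,0]],[0.3,[-0.6,0.53,-0.8],[0,0,0]],[0.3,[-0.6,0.53,-1],[0,0,0]]]' >/dev/null
python3 -m crank '[[0.3,[0,0,-0.2],[0,0,0]],[0.3,[0,0,-0.4],[0,0,0]],[0.3,[0,0,-0.6],[0,0,0]],[0.3,[0,0,-0.8],[0,0,0]],[0.3,[0,0,-1],[0,0,0]]]'
python3 -m crank '[[0.3,[0,0,-0.3],[0,0,0]],[0.3,[0,0,-0.6],[0,0,0]],[0.3,[0,0,-0.9],[0,0,0]],[0.3,[0,0,-1],[0,0,0]],[0.3,[0,0,-1],[0,0,0]]]'
python3 -m crank '[[0.3,[0,0,-0.07],[0,0,0]],[0.3,[0,0,-0.14],[0,0,0]],[0.3,[0,0,-0.14],[0,0,0]],[-0.4,[0,0,-0.14],[0,0,0]],[-0.4,[0,0,-0.14],[0,0,0]]]' 20
python3 -m crank '[[-0.4,[0,0,0],[0,0,0]],[-0.4,[0,0,0],[0,0,0]],[-0.4,[0,0,0.1],[0,0,0]],[-0.4,[0,0,0.3],[0,0,0]],[-0.4,[0,0,0.5],[0,0,0]]]'
python3 - <<'E'
from h import *
s=env.snapshot('wrist');save(s,'w3')
E
```

```text
time: 6.45
tcp_pos: [435.0, 142.8, 143.0]
tool_rot: [-3.142, 0.0, 1.49]
contact_force: [-0.5, 0.1, 0.4]
gripper_width: 61.1
grasp_force: 0.0
time: 7.08
tcp_pos: [434.7, 142.7, 63.6]
tool_rot: [-3.141, 0.0, 1.49]
contact_force: [-0.2, -0.1, 0.7]
gripper_width: 60.9
grasp_force: 0.0
time: 7.7
tcp_pos: [435.2, 142.8, 53.1]
tool_rot: [3.141, -0.0, 1.49]
contact_force: [-1.0, -0.3, 0.8]
gripper_width: 44.6
grasp_force: 0.0
time: 8.32
tcp_pos: [435.5, 142.8, 94.4]
tool_rot: [3.14, -0.0, 1.49]
contact_force: [-0.1, 0.9, 0.9]
gripper_width: 28.3
grasp_force: 0.0
```

View pics/w3.png

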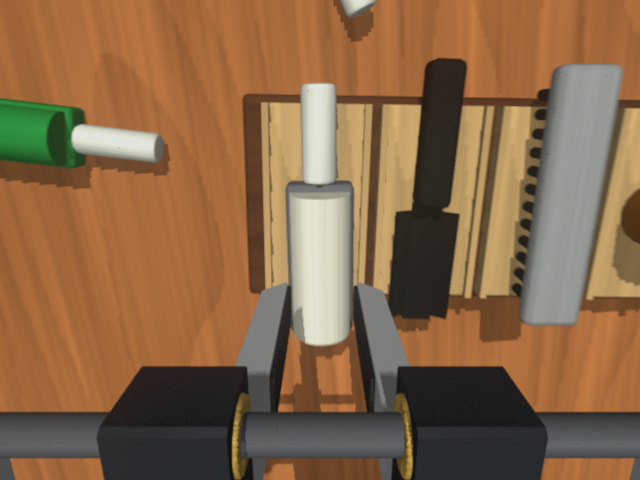

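The roller was not lifted: the fingers were still closing at 44.6 mm when the lift began, and they are now at 28 mm above it. It still sits in the nearest cradle at (320,250). I'll re-measure it and retry with more closing time.

```bash
python3 -m crank '[[0.3,[0,0,0.3],[0,0,0]],[0.3,[0,0,0.6],[0,0,0]],[0.3,[0,0,0.9],[0,0,0]],[0.3,[0,0,1],[0,0,0]],[0.3,[0,0,1],[0,0,0]]]'
cat > m3.py <<'E'
from h import *
st=env.sense();s=env.snapshot('wrist');C=cloud(s,st);Z=C[...,2]
v,u=np.mgrid[:480,:640]
for lo,hi,z in((68,95,70),(57,90,66)):
    k=(Z>lo)&(Z<hi)&(abs(C[...,1]-150)<110)&(abs(C[...,0]-436)<30)
    c=max(cv2.findContours(k.astype(np.uint8),cv2.RETR_EXTERNAL,cv2.CHAIN_APPROX_NONE)[0],key=cv2.contourArea)
    r=cv2.minAreaRect(plane(s,c[:,0],z,st)[:,:2].astype(np.float32));print(np.percentile(Z[k],[50,95]).round(1),r)
save(s,'w4')
E
python3 m3.py
```

```text
time: 9.0
tcp_pos: [435.4, 142.8, 173.4]
tool_rot: [3.14, -0.0, 1.49]
contact_force: [0.4, -1.0, 0.3]
gripper_width: 61.2
grasp_force: 0.0
[81.3 84. ] ((433.90875244140625, 135.05519104003906), (92.89895629882812, 34.034423828125), 86.25565338134766)
[77.2 83.8] ((435.7534484863281, 163.57228088378906), (153.52330017089844, 39.02021408081055), 86.3695068359375)
```

```bash
python3 -m crank '[[0.3,[0,0,-0.3],[0,0,0]],[0.3,[0,0,-0.6],[0,0,0]],[0.3,[0,0,-0.9],[0,0,0]],[0.3,[0,0,-1],[0,0,0]],[0.3,[0,0,-1],[0,0,0]]]' >/dev/null
python3 -m crank '[[0.3,[0,0,-0.2],[0,0,0]],[0.3,[0,0,-0.4],[0,0,0]],[0.3,[0,0,-0.51],[0,0,0]],[-0.5,[0,0,-0.51],[0,0,0]],[-0.5,[0,0,-0.51],[0,0,0]]]' 25
python3 -m crank '[[-0.5,[0,0,0],[0,0,0]],[-0.5,[0,0,0],[0,0,0]],[-0.5,[0,0,0],[0,0,0]],[-0.5,[0,0,0],[0,0,0]],[-0.5,[0,0,0],[0,0,0]]]'
python3 -m crank '[[-0.5,[0,0,0.03],[0,0,0]],[-0.5,[0,0,0.06],[0,0,0]],[-0.5,[0,0,0.1],[0,0,0]],[-0.5,[0,0,0.15],[0,0,0]],[-0.5,[0,0,0.2],[0,0,0]]]'
```

```text
time: 10.3
tcp_pos: [435.4, 142.8, 52.3]
tool_rot: [3.141, -0.0, 1.49]
contact_force: [0.3, -1.0, 0.6]
gripper_width: 44.6
grasp_force: 0.0
time: 10.92
tcp_pos: [435.0, 142.7, 52.1]
tool_rot: [3.142, -0.0, 1.49]
contact_force: [-0.4, -0.6, 0.8]
gripper_width: 23.8
grasp_force: 0.0
time: 11.55
tcp_pos: [435.1, 142.7, 68.4]
tool_rot: [3.141, -0.0, 1.49]
contact_force: [0.3, 0.2, -0.5]
gripper_width: 23.4
grasp_force: 0.0
```

```bash
python3 - <<'E'
from h import *
a=env.snapshot('wrist');b=env.snapshot('scene');save(a,'w5');save(b,'s5')
A=cv2.cvtColor(a['color'],4)[40:480,160:480];B=cv2.resize(cv2.cvtColor(b['color'],4)[160:380,260:420],(320,440))
cv2.imwrite('pics/c5.png',np.hstack([A,B]))
E
```

```text
(no output)
```

View pics/c5.png

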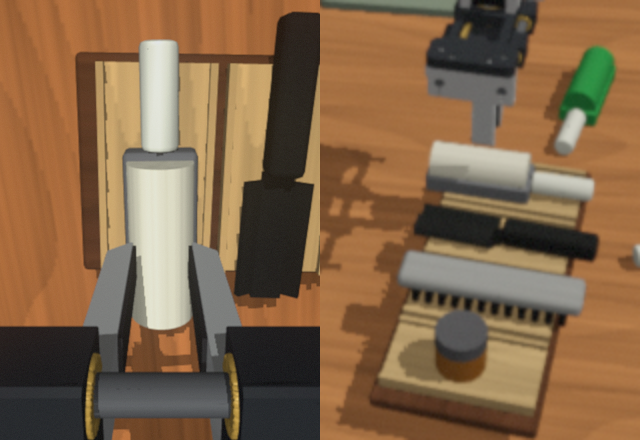

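The fingers straddle the roll with a visible tip gap of about 55 px, at (135–190, 247) in the crop. That does not fit the 23 mm reading at TCP depth, so I'll check where the fingertips really are using the depth image.

```bash
python3 - <<'E'
from h import *
s=dict(np.load('/tmp/w1.npz'));T=s['T_tool_cam']
v,u=np.mgrid[:480,:640];D=s['depth']
P=np.dstack([(u-s['cx'])/s['fx']*D,-(v-s['cy'])/s['fy']*D,-D,np.ones_like(D)])@T.T
for x0,x1 in((150,320),(320,480)):
    k=(D>0)&(P[...,2]<60)&(u>x0)&(u<x1)&(v<360);q=P[k][:,:3]
    print(len(q),'z max',q[:,2].max().round(1))
    for z in(-60,-45,-30,-20,-12,-5): 
        w=q[abs(q[:,2]-z)<4]
        if len(w):print(z,len(w),w.min(0).round(1),w.max(0).round(1))
print(D[250:300:6,230],s['fx'],s['fy'],s['cx'],s['cy'],[ (k,v) for k,v in s.items() if k not in('color','depth','T_tool_cam','fx','fy','cx','cy')])
st=env.sense();print({k:st[k] for k in('gripper_width','grasp_force','contact_force','tcp_pos')})
E
python3 m3.py
```

```text
3460 z max -34.7
-60 427 [ -8.2 -42.5 -64. ] [ 10.2 -30.3 -56. ]
-45 313 [ -8.1 -42.3 -49. ] [ 10.2 -30.3 -41. ]
3459 z max -35.4
-60 425 [ -7.8  30.3 -64. ] [ 10.3  42.5 -56. ]
-45 312 [ -7.6  30.3 -49. ] [ 10.4  42.4 -41. ]
[548.6128  550.89606 552.41693 556.283   558.32904 559.0883  562.647
 181.41518 176.53282] 430.56764129271625 430.56764129271625 321.9098929438382 237.98646386177597 [('tcp_pos', array([ 482.53047921, -218.65942522,  304.12721259])), ('tool_rot', array([-3.14131935e+00,  1.25515126e-04,  1.49068092e+00]))]
{'gripper_width': 23.500514938862594, 'grasp_force': 0.0, 'contact_force': array([-0.24948701, -0.13613257,  0.26668099]), 'tcp_pos': array([435.59738499, 142.82222537,  68.70326426])}
[81.7 84. ] ((433.88482666015625, 133.3192596435547), (96.35346221923828, 34.3093147277832), 86.15357208251953)
[78.3 83.8] ((435.7911071777344, 161.3349609375), (157.78121948242188, 38.848121643066406), 86.09574890136719)
```

The wrist depth shows the real fingertips about 35 mm short of the reported TCP. That fits both missed closures, since the tips were passing just above the roll. I'll descend 35 mm further, slowly and watching the force.

```bash
python3 -m crank '[[0.3,[0,0,0],[0,0,0]],[0.3,[0,0,0],[0,0,0]],[0.3,[0,0,0],[0,0,0]],[0.3,[0,0,-0.2],[0,0,0]],[0.3,[0,0,-0.4],[0,0,0]]]' 25
python3 -m crank '[[0.3,[0,0,-0.05],[0,0,0]],[0.3,[0,0,-0.1],[0,0,0]],[0.3,[0,0,-0.15],[0,0,0]],[0.3,[0,0,-0.2],[0,0,0]],[0.3,[0,0,-0.21],[0,0,0]]]' 25
python3 -m crank '[[-0.5,[0,0,0],[0,0,0]],[-0.5,[0,0,0],[0,0,0]],[-0.5,[0,0,0],[0,0,0]],[-0.5,[0,0,0],[0,0,0]],[-0.5,[0,0,0],[0,0,0]]]'
python3 - <<'E'
from h import *
st=env.sense();a=env.snapshot('wrist');b=env.snapshot('scene')
print(st['gripper_width'],st['grasp_force'],st['tcp_pos'])
A=cv2.cvtColor(a['color'],4)[40:480,160:480];B=cv2.resize(cv2.cvtColor(b['color'],4)[160:380,260:420],(320,440))
cv2.imwrite('pics/c6.png',np.hstack([A,B]))
E
```

```text
time: 12.32
tcp_pos: [434.6, 142.7, 34.7]
tool_rot: [-3.141, 0.0, 1.49]
contact_force: [-0.7, -0.1, -0.3]
gripper_width: 61.1
grasp_force: 0.0
time: 12.95
tcp_pos: [435.0, 142.7, 19.1]
tool_rot: [-3.142, 0.0, 1.49]
contact_force: [0.4, 0.7, 0.3]
gripper_width: 60.9
grasp_force: 0.0
time: 13.58
tcp_pos: [435.1, 142.8, 19.4]
tool_rot: [3.141, -0.0, 1.49]
contact_force: [-1.0, -0.7, 2.3]
gripper_width: 39.3
grasp_force: 25.0
39.31948664574981 24.98535990715027 [435.10254163 142.78263689  19.43807857]
```

View pics/c6.png

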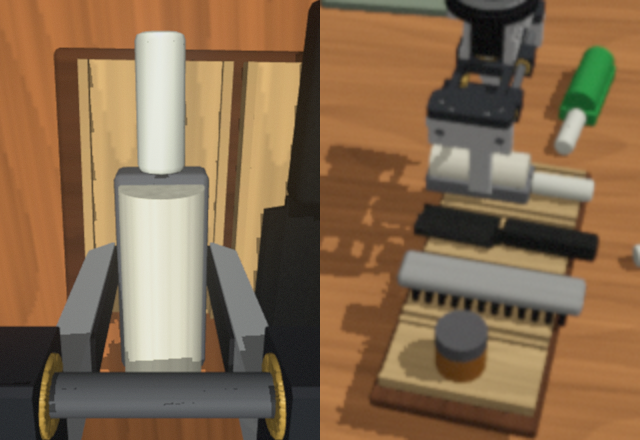

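Gripped on the base at 39.3 mm and 25 N. The wrist view shows the roller centred between the fingers at (163,260). I'll lift and carry it to the far bay.

```bash
python3 -m crank '[[-0.5,[0,0,0.1],[0,0,0]],[-0.5,[0,0,0.25],[0,0,0]],[-0.5,[0,0,0.45],[0,0,0]],[-0.5,[0,0,0.65],[0,0,0]],[-0.5,[0,0,0.75],[0,0,0]]]'
python3 -m crank '[[-0.5,[0.1,-0.2,0],[0,0,0]],[-0.5,[0.2,-0.4,0],[0,0,0]],[-0.5,[0.3,-0.6,0],[0,0,0]],[-0.5,[0.4,-0.8,0],[0,0,0]],[-0.5,[0.5,-1,0],[0,0,0]]]'
python3 -m crank '[[-0.5,[0.1,-0.2,0],[0,0,0]],[-0.5,[0.2,-0.4,0],[0,0,0]],[-0.5,[0.3,-0.6,0],[0,0,0]],[-0.5,[0.4,-0.8,0],[0,0,0]],[-0.5,[0.5,-1,0],[0,0,0]]]' >/dev/null
python3 -m crank '[[-0.5,[0.1,-0.2,0],[0,0,-0.01]],[-0.5,[0.2,-0.4,0],[0,0,-0.02]],[-0.5,[0.3,-0.6,0],[0,0,-0.03]],[-0.5,[0.4,-0.8,0],[0,0,-0.032]],[-0.5,[0.5,-1,0],[0,0,-0.032]]]' >/dev/null
python3 -m crank '[[-0.5,[0.1,-0.2,0],[0,0,0]],[-0.5,[0.2,-0.4,0],[0,0,0]],[-0.5,[0.3,-0.6,0],[0,0,0]],[-0.5,[0.4,-0.8,0],[0,0,0]],[-0.5,[0.5,-1,0],[0,0,0]]]' >/dev/null
python3 -m crank '[[-0.5,[0.15,-0.25,0],[0,0,0]],[-0.5,[0.3,-0.5,0],[0,0,0]],[-0.5,[0.45,-0.75,0],[0,0,0]],[-0.5,[0.54,-0.99,0],[0,0,0]],[-0.5,[0.54,-0.99,0],[0,0,0]]]'
```

```text
time: 14.3
tcp_pos: [436.2, 142.9, 81.1]
tool_rot: [3.139, -0.001, 1.49]
contact_force: [0.9, -0.1, -1.3]
gripper_width: 39.1
grasp_force: 25.0
time: 14.92
tcp_pos: [475.4, 61.3, 78.9]
tool_rot: [-3.141, 0.0, 1.49]
contact_force: [-0.4, -0.7, -1.7]
gripper_width: 39.5
grasp_force: 25.0
time: 17.42
tcp_pos: [638.6, -258.2, 79.0]
tool_rot: [3.141, 0.0, 1.388]
contact_force: [-0.5, 0.7, -1.4]
gripper_width: 39.9
grasp_force: 25.0
```

```bash
python3 -m crank '[[-0.5,[0,0.025,-0.2],[0,0,0]],[-0.5,[0,0.025,-0.4],[0,0,0]],[-0.5,[0,0.025,-0.6],[0,0,0]],[-0.5,[0,0.025,-0.8],[0,0,0]],[-0.5,[0,0.025,-0.9],[0,0,0]]]' >/dev/null
python3 -m crank '[[-0.5,[0,0,-0.1],[0,0,0]],[-0.5,[0,0,-0.2],[0,0,0]],[-0.5,[0,0,-0.28],[0,0,0]],[-0.5,[0,0,-0.33],[0,0,0]],[-0.5,[0,0,-0.33],[0,0,0]]]'
python3 -m crank '[[0,[0,0,0],[0,0,0]],[0.25,[0,0,0],[0,0,0]],[0.25,[0,0,0],[0,0,0]],[0.25,[0,0,0],[0,0,0]],[0.25,[0,0,0],[0,0,0]]]'
python3 -m crank '[[0.25,[0,0,0.15],[0,0,0]],[0.25,[0,0,0.35],[0,0,0]],[0.25,[0,0,0.6],[0,0,0]],[0.25,[0,0,0.8],[0,0,0]],[0.25,[0,0,1],[0,0,0]]]'
python3 -m crank '[[0.1,[-0.1,0.25,0.2],[0,0,0]],[0.1,[-0.2,0.45,0.4],[0,0,0]],[0.1,[-0.3,0.65,0.4],[0,0,0]],[0.1,[-0.4,0.85,0.4],[0,0,0]],[0.1,[-0.4,1,0.4],[0,0,0]]]'
cat > look.py <<'E'
from h import *
import sys
st=env.sense();s=env.snapshot('wrist');save(s,sys.argv[1]);np.savez('/tmp/'+sys.argv[1],**s,tcp_pos=st['tcp_pos'],tool_rot=st['tool_rot'])
C=cloud(s,st);t=np.radians(-9.9);c,n=np.cos(t),np.sin(t)
d=C[...,:2]-[538.8,-216.3];X=d@[c,n];Y=d@[-n,c];Z=C[...,2]
for b in(105,35,-35,-105):
    k=(abs(X-b)<33)&(abs(Y)<97)&(Z>13)&(Z<60)
    k=cv2.morphologyEx(k.astype(np.uint8),cv2.MORPH_OPEN,np.ones((3,3)))>0
    if k.sum()>150:
        r=cv2.minAreaRect(np.c_[X[k],Y[k]].astype(np.float32));print('bay',b,'local rect',np.round(r[0],1),np.round(r[1],1),round(r[2],1),'z95',np.percentile(Z[k],95).round(1))
E
python3 look.py p1
```

```text
time: 18.68
tcp_pos: [638.0, -254.4, -19.5]
tool_rot: [-3.141, -0.0, 1.39]
contact_force: [-0.3, -1.0, -1.4]
gripper_width: 39.5
grasp_force: 25.0
time: 19.3
tcp_pos: [638.3, -254.5, -19.1]
tool_rot: [3.141, 0.0, 1.39]
contact_force: [-1.0, 0.3, -0.3]
gripper_width: 59.1
grasp_force: 0.0
time: 19.92
tcp_pos: [638.6, -254.7, 62.7]
tool_rot: [3.14, 0.0, 1.39]
contact_force: [-1.1, 0.1, 0.1]
gripper_width: 58.4
grasp_force: 0.0
time: 20.55
tcp_pos: [604.9, -173.1, 91.9]
tool_rot: [-3.14, -0.0, 1.39]
contact_force: [-0.4, 0.5, -0.3]
gripper_width: 51.9
grasp_force: 0.0
bay 105 local rect [104.4   3.2] [ 39.8 148.7] 0.2 z95 43.6
```

View pics/p1.png

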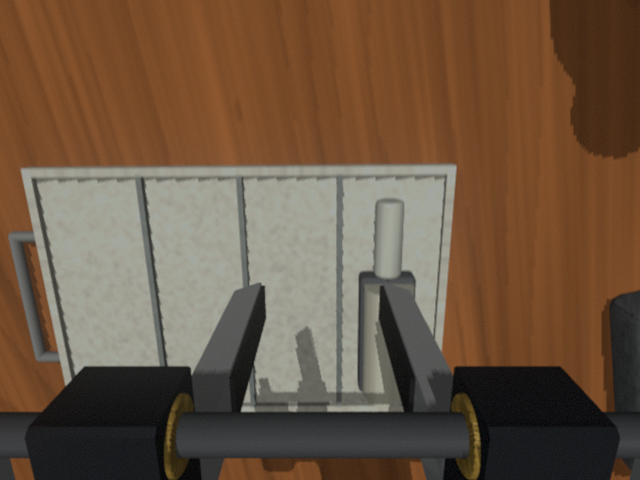

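The roller lies in the far bay, centred at local (104.4, 3.2) with a yaw error of 0.2°; in the image it is at (388,300). The horn is next.

```bash

python3 -m crank '[[0,[-0.05,0.18,0],[0,0,0.01]],[0,[-0.1,0.36,0],[0,0,0.021]],[0,[-0.15,0.54,0],[0,0,0.021]],[0,[-0.2,0.72,0],[0,0,0.021]],[0,[-0.25,0.89,0],[0,0,0.021]]]' >/dev/null
python3 -m crank '[[0,[-0.05,0.18,0],[0,0,0]],[0,[-0.1,0.36,0],[0,0,0]],[0,[-0.15,0.54,0],[0,0,0]],[0,[-0.2,0.72,0],[0,0,0]],[0,[-0.25,0.89,0],[0,0,0]]]' >/dev/null
python3 -m crank '[[0,[-0.05,0.18,0],[0,0,0]],[0,[-0.1,0.36,0],[0,0,0]],[0,[-0.15,0.54,0],[0,0,0]],[0,[-0.2,0.72,0],[0,0,0]],[0,[-0.25,0.89,0],[0,0,0]]]' >/dev/null
python3 -m crank '[[0,[-0.05,0.18,0],[0,0,0]],[0,[-0.1,0.36,0],[0,0,0]],[0,[-0.15,0.54,0],[0,0,0]],[0,[-0.2,0.72,0],[0,0,0]],[0,[-0.25,0.89,0],[0,0,0]]]' >/dev/null
python3 -m crank '[[0,[-0.05,0.25,0],[0,0,0]],[0,[-0.15,0.5,0],[0,0,0]],[0,[-0.25,0.75,0],[0,0,0]],[0,[-0.25,0.89,0],[0,0,0]],[0,[-0.25,0.89,0],[0,0,0]]]'
```

```text
time: 23.72
tcp_pos: [506.4, 182.2, 92.9]
tool_rot: [3.141, 0.0, 1.457]
contact_force: [0.4, 0.7, 0.7]
gripper_width: 46.9
grasp_force: 0.0
```

```bash

python3 -m crank '[[0,[-0.01,0,-0.25],[0,0,0]],[0,[-0.01,0,-0.5],[0,0,0]],[0,[-0.01,0,-0.75],[0,0,0]],[0,[-0.01,0,-0.88],[0,0,0]],[0,[-0.01,0,-0.93],[0,0,0]]]'
python3 -m crank '[[-0.9,[0,0,0],[0,0,0]],[-0.9,[0,0,0],[0,0,0]],[-0.9,[0,0,0],[0,0,0]],[-0.9,[0,0,0],[0,0,0]],[-0.9,[0,0,0],[0,0,0]]]' 20
python3 -m crank '[[-0.9,[0,0,0],[0,0,0]],[-0.9,[0,0,0.05],[0,0,0]],[-0.9,[0,0,0.2],[0,0,0]],[-0.9,[0,0,0.4],[0,0,0]],[-0.9,[0,0,0.6],[0,0,0]]]'
```

```text
time: 24.35
tcp_pos: [505.4, 181.1, 17.9]
tool_rot: [-3.141, 0.0, 1.455]
contact_force: [1.2, 0.0, -0.5]
gripper_width: 46.9
grasp_force: 0.0
time: 24.98
tcp_pos: [505.8, 181.7, 19.1]
tool_rot: [3.141, -0.0, 1.456]
contact_force: [-2.1, 0.6, 4.0]
gripper_width: 19.9
grasp_force: 20.0
time: 25.6
tcp_pos: [505.8, 181.6, 67.9]
tool_rot: [3.141, -0.0, 1.456]
contact_force: [-0.3, 0.5, -1.9]
gripper_width: 19.6
grasp_force: 20.0
```

```bash

python3 -m crank '[[-0.9,[0,-0.19,0.05],[0,0,0]],[-0.9,[0,-0.38,0.1],[0,0,0]],[-0.9,[0,-0.57,0.1],[0,0,0]],[-0.9,[0,-0.76,0.1],[0,0,0]],[-0.9,[0,-0.97,0.1],[0,0,0]]]' 
python3 -m crank '[[-0.9,[0.05,-0.19,0],[0,0,0]],[-0.9,[0.1,-0.38,0],[0,0,0]],[-0.9,[0.15,-0.57,0],[0,0,0]],[-0.9,[0.2,-0.76,0],[0,0,0]],[-0.9,[0.22,-0.97,0],[0,0,0]]]' >/dev/null
python3 -m crank '[[-0.9,[0.05,-0.19,0],[0,0,-0.01]],[-0.9,[0.1,-0.38,0],[0,0,-0.018]],[-0.9,[0.15,-0.57,0],[0,0,-0.018]],[-0.9,[0.2,-0.76,0],[0,0,-0.018]],[-0.9,[0.22,-0.97,0],[0,0,-0.018]]]' >/dev/null
python3 -m crank '[[-0.9,[0.05,-0.19,0],[0,0,0]],[-0.9,[0.1,-0.38,0],[0,0,0]],[-0.9,[0.15,-0.57,0],[0,0,0]],[-0.9,[0.2,-0.76,0],[0,0,0]],[-0.9,[0.22,-0.97,0],[0,0,0]]]' >/dev/null
python3 -m crank '[[-0.9,[0.05,-0.22,0],[0,0,0]],[-0.9,[0.1,-0.44,0],[0,0,0]],[-0.9,[0.2,-0.7,0],[0,0,0]],[-0.9,[0.22,-0.97,0],[0,0,0]],[-0.9,[0.22,-0.97,0],[0,0,0]]]'
```

```text
time: 26.22
tcp_pos: [505.0, 102.6, 73.9]
tool_rot: [-3.141, 0.0, 1.455]
contact_force: [0.1, 0.4, -0.3]
gripper_width: 19.8
grasp_force: 20.0
time: 28.72
tcp_pos: [575.9, -208.5, 74.4]
tool_rot: [3.141, 0.0, 1.397]
contact_force: [-0.3, -0.0, -1.2]
gripper_width: 20.0
grasp_force: 20.0
```

```bash

python3 -m crank '[[-0.9,[0,0.01,-0.2],[0,0,0]],[-0.9,[0,0.01,-0.4],[0,0,0]],[-0.9,[0,0.01,-0.6],[0,0,0]],[-0.9,[0,0.01,-0.8],[0,0,0]],[-0.9,[0,0.01,-0.9],[0,0,0]]]' >/dev/null
python3 -m crank '[[-0.9,[0,0,-0.1],[0,0,0]],[-0.9,[0,0,-0.2],[0,0,0]],[-0.9,[0,0,-0.25],[0,0,0]],[-0.9,[0,0,-0.285],[0,0,0]],[-0.9,[0,0,-0.285],[0,0,0]]]'
python3 -m crank '[[-0.4,[0,0,0],[0,0,0]],[0,[0,0,0],[0,0,0]],[0,[0,0,0],[0,0,0]],[0,[0,0,0],[0,0,0]],[0,[0,0,0],[0,0,0]]]'
python3 -m crank '[[0,[0,0,0.15],[0,0,0]],[0,[0,0,0.35],[0,0,0]],[0,[0,0,0.6],[0,0,0]],[0,[0,0,0.8],[0,0,0]],[0,[0,0,1],[0,0,0]]]'
python3 -m crank '[[0.1,[0,0.25,0.2],[0,0,0]],[0.1,[0,0.45,0.4],[0,0,0]],[0.1,[0,0.65,0.4],[0,0,0]],[0.1,[0,0.85,0.4],[0,0,0]],[0.1,[0,1,0.4],[0,0,0]]]'
python3 look.py p2
```

```text
time: 29.98
tcp_pos: [575.8, -205.7, -20.4]
tool_rot: [-3.142, 0.0, 1.399]
contact_force: [-0.5, -0.8, -1.7]
gripper_width: 19.8
grasp_force: 20.0
time: 30.6
tcp_pos: [575.8, -205.7, -20.3]
tool_rot: [3.142, -0.0, 1.399]
contact_force: [0.0, -0.1, 0.7]
gripper_width: 47.2
grasp_force: 0.0
time: 31.22
tcp_pos: [576.2, -205.8, 61.4]
tool_rot: [3.14, 0.0, 1.399]
contact_force: [0.4, -0.2, 0.5]
gripper_width: 46.8
grasp_force: 0.0
time: 31.85
tcp_pos: [575.0, -123.9, 90.6]
tool_rot: [-3.14, -0.0, 1.4]
contact_force: [0.2, -0.2, -0.6]
gripper_width: 51.6
grasp_force: 0.0
bay 105 local rect [107.   40.8] [25.7 76.2] 11.1 z95 41.7
bay 35 local rect [35.  42.3] [81.8 19.9] 89.9 z95 25.6
```

View pics/p2.png

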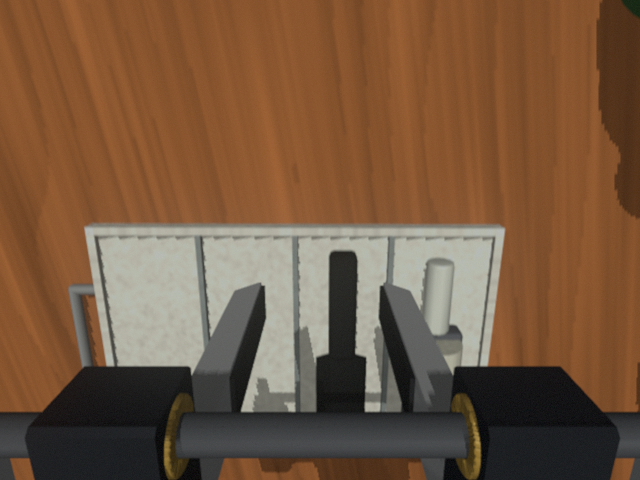

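The horn sits centred in the second bay, at local (35, ~3), with its handle at (343,300) in the image. The brush is next.

```bash

python3 -m crank '[[0.15,[0,0.18,0],[0,0,0.01]],[0.15,[0,0.36,0],[0,0,0.03]],[0.15,[0,0.54,0],[0,0,0.03]],[0.15,[0,0.72,0],[0,0,0.03]],[0.15,[0,0.9,0],[0,0,0.03]]]' >/dev/null
python3 -m crank '[[0.15,[0,0.18,0],[0,0,0]],[0.15,[0,0.36,0],[0,0,0]],[0.15,[0,0.54,0],[0,0,0]],[0.15,[0,0.72,0],[0,0,0]],[0.15,[0,0.9,0],[0,0,0]]]' >/dev/null
python3 -m crank '[[0.15,[0,0.18,0],[0,0,0]],[0.15,[0,0.36,0],[0,0,0]],[0.15,[0,0.54,0],[0,0,0]],[0.15,[0,0.72,0],[0,0,0]],[0.15,[0,0.9,0],[0,0,0]]]' >/dev/null
python3 -m crank '[[0.15,[0,0.25,0],[0,0,0]],[0.15,[0,0.5,0],[0,0,0]],[0.15,[0,0.75,0],[0,0,0]],[0.15,[0,0.89,0],[0,0,0]],[0.15,[0,0.89,0],[0,0,0]]]'
python3 -m crank '[[0.15,[0,0,-0.25],[0,0,0]],[0.15,[0,0,-0.5],[0,0,0]],[0.15,[0,0,-0.7],[0,0,0]],[0.15,[0,0,-0.8],[0,0,0]],[0.15,[0,0,-0.85],[0,0,0]]]'
python3 -m crank '[[-0.6,[0,0,0],[0,0,0]],[-0.6,[0,0,0],[0,0,0]],[-0.6,[0,0,0],[0,0,0]],[-0.6,[0,0,0],[0,0,0]],[-0.6,[0,0,0],[0,0,0]]]' 30
python3 -m crank '[[-0.6,[0,0,0],[0,0,0]],[-0.6,[0,0,0.05],[0,0,0]],[-0.6,[0,0,0.2],[0,0,0]],[-0.6,[0,0,0.4],[0,0,0]],[-0.6,[0,0,0.6],[0,0,0]]]'
```

```text
time: 34.4
tcp_pos: [575.7, 162.4, 91.6]
tool_rot: [-3.142, 0.0, 1.495]
contact_force: [-0.5, -1.0, -0.8]
gripper_width: 54.4
grasp_force: 0.0
time: 35.02
tcp_pos: [575.8, 161.3, 23.3]
tool_rot: [-3.141, 0.0, 1.493]
contact_force: [-0.5, 0.5, 0.4]
gripper_width: 53.6
grasp_force: 0.0
time: 35.65
tcp_pos: [576.5, 161.7, 24.4]
tool_rot: [3.14, -0.0, 1.493]
contact_force: [-0.4, -1.0, 3.6]
gripper_width: 33.5
grasp_force: 30.0
time: 36.28
tcp_pos: [576.1, 161.6, 73.1]
tool_rot: [3.141, -0.0, 1.494]
contact_force: [-0.6, 1.2, -2.1]
gripper_width: 33.8
grasp_force: 30.0
```

```bash

python3 -m crank '[[-0.6,[0,-0.18,0.05],[0,0,0]],[-0.6,[0,-0.36,0.1],[0,0,0]],[-0.6,[0,-0.54,0.1],[0,0,0]],[-0.6,[0,-0.72,0.1],[0,0,0]],[-0.6,[0,-0.93,0.1],[0,0,0]]]' >/dev/null
python3 -m crank '[[-0.6,[-0.05,-0.18,0],[0,0,-0.01]],[-0.6,[-0.1,-0.36,0],[0,0,-0.02]],[-0.6,[-0.15,-0.54,0],[0,0,-0.03]],[-0.6,[-0.2,-0.72,0],[0,0,-0.03]],[-0.6,[-0.23,-0.93,0],[0,0,-0.03]]]' >/dev/null
python3 -m crank '[[-0.6,[-0.05,-0.18,0],[0,0,0]],[-0.6,[-0.1,-0.36,0],[0,0,0]],[-0.6,[-0.15,-0.54,0],[0,0,0]],[-0.6,[-0.2,-0.72,0],[0,0,0]],[-0.6,[-0.23,-0.93,0],[0,0,0]]]' >/dev/null
python3 -m crank '[[-0.6,[-0.05,-0.18,0],[0,0,0]],[-0.6,[-0.1,-0.36,0],[0,0,0]],[-0.6,[-0.15,-0.54,0],[0,0,0]],[-0.6,[-0.2,-0.72,0],[0,0,0]],[-0.6,[-0.23,-0.93,0],[0,0,0]]]' >/dev/null
python3 -m crank '[[-0.6,[-0.05,-0.22,0],[0,0,0]],[-0.6,[-0.1,-0.44,0],[0,0,0]],[-0.6,[-0.2,-0.7,0],[0,0,0]],[-0.6,[-0.21,-0.93,0],[0,0,0]],[-0.6,[-0.21,-0.93,0],[0,0,0]]]'
```

```text
time: 39.4
tcp_pos: [504.1, -212.1, 79.8]
tool_rot: [3.141, 0.0, 1.397]
contact_force: [-0.6, 0.1, -1.7]
gripper_width: 33.4
grasp_force: 30.0
```

```bash

python3 -m crank '[[-0.6,[0,0.01,-0.2],[0,0,0]],[-0.6,[0,0.01,-0.4],[0,0,0]],[-0.6,[0,0.01,-0.6],[0,0,0]],[-0.6,[0,0.01,-0.8],[0,0,0]],[-0.6,[0,0.01,-0.9],[0,0,0]]]' >/dev/null
python3 -m crank '[[-0.6,[0,0,-0.1],[0,0,0]],[-0.6,[0,0,-0.2],[0,0,0]],[-0.6,[0,0,-0.25],[0,0,0]],[-0.6,[0,0,-0.29],[0,0,0]],[-0.6,[0,0,-0.29],[0,0,0]]]'
python3 -m crank '[[-0.2,[0,0,0],[0,0,0]],[0.15,[0,0,0],[0,0,0]],[0.15,[0,0,0],[0,0,0]],[0.15,[0,0,0],[0,0,0]],[0.15,[0,0,0],[0,0,0]]]'
python3 -m crank '[[0.15,[0,0,0.15],[0,0,0]],[0.15,[0,0,0.35],[0,0,0]],[0.15,[0,0,0.6],[0,0,0]],[0.15,[0,0,0.8],[0,0,0]],[0.15,[0,0,1],[0,0,0]]]'
python3 -m crank '[[0.3,[0,0.25,0.2],[0,0,0]],[0.3,[0.1,0.45,0.4],[0,0,0]],[0.3,[0.2,0.65,0.45],[0,0,0]],[0.3,[0.3,0.85,0.45],[0,0,0]],[0.3,[0.3,1,0.45],[0,0,0]]]'
python3 look.py p3
```

```text
time: 40.65
tcp_pos: [504.1, -209.9, -15.3]
tool_rot: [3.141, 0.0, 1.399]
contact_force: [0.1, -0.4, -2.0]
gripper_width: 33.8
grasp_force: 30.0
time: 41.28
tcp_pos: [503.8, -209.6, -15.5]
tool_rot: [3.142, -0.0, 1.399]
contact_force: [0.1, -0.8, 0.1]
gripper_width: 54.2
grasp_force: 0.0
time: 41.9
tcp_pos: [504.1, -209.8, 66.0]
tool_rot: [3.141, 0.0, 1.399]
contact_force: [0.6, -0.5, -0.1]
gripper_width: 54.3
grasp_force: 0.0
time: 42.52
tcp_pos: [527.9, -128.0, 99.6]
tool_rot: [-3.14, -0.0, 1.401]
contact_force: [-0.5, -0.6, 0.1]
gripper_width: 61.2
grasp_force: 0.0
bay 105 local rect [104.7  24.4] [107.5  39.6] 84.6 z95 43.5
bay 35 local rect [31.8  5.9] [155.   21.9] 87.0 z95 25.6
bay -35 local rect [-35.1  10. ] [ 34. 135.] 0.1 z95 35.5
```

View pics/p3.png

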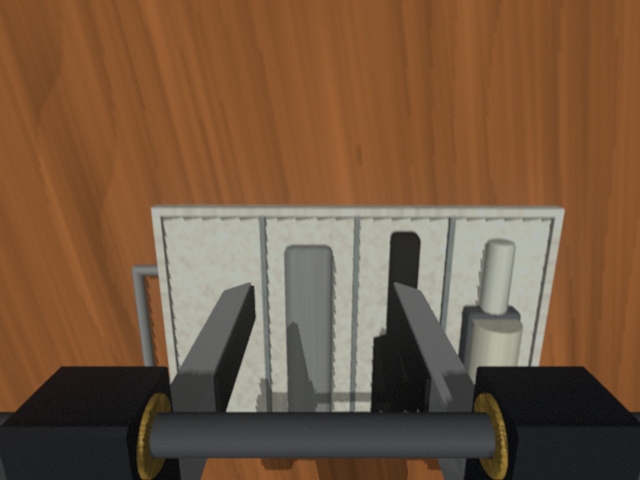

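The brush lies in the third bay at (309,330) in the image, local x -35.1, centre y about +2.5. The jar is next.

```bash

python3 -m crank '[[0.3,[0,0.17,0],[0,0,0.01]],[0.3,[0.1,0.34,0],[0,0,0.03]],[0.3,[0.2,0.51,0],[0,0,0.03]],[0.3,[0.3,0.68,0],[0,0,0.03]],[0.3,[0.36,0.86,0],[0,0,0.03]]]' >/dev/null
python3 -m crank '[[0.3,[0.07,0.17,0],[0,0,0]],[0.3,[0.14,0.34,0],[0,0,0]],[0.3,[0.21,0.51,0],[0,0,0]],[0.3,[0.28,0.68,0],[0,0,0]],[0.3,[0.35,0.86,0],[0,0,0]]]' >/dev/null
python3 -m crank '[[0.3,[0.07,0.17,0],[0,0,0]],[0.3,[0.14,0.34,0],[0,0,0]],[0.3,[0.21,0.51,0],[0,0,0]],[0.3,[0.28,0.68,0],[0,0,0]],[0.3,[0.35,0.86,0],[0,0,0]]]' >/dev/null
python3 -m crank '[[0.3,[0.1,0.25,0],[0,0,0]],[0.3,[0.2,0.5,0],[0,0,0]],[0.3,[0.3,0.75,0],[0,0,0]],[0.3,[0.35,0.86,0],[0,0,0]],[0.3,[0.35,0.86,0],[0,0,0]]]'
```

```text
time: 45.08
tcp_pos: [640.8, 146.3, 100.3]
tool_rot: [-3.141, 0.0, 1.495]
contact_force: [-0.3, -0.5, 0.9]
gripper_width: 61.2
grasp_force: 0.0
```

```bash

python3 -m crank '[[0.3,[0,0.015,-0.2],[0,0,0]],[0.3,[0,0.015,-0.4],[0,0,0]],[0.3,[0,0.015,-0.6],[0,0,0]],[0.3,[0,0.015,-0.8],[0,0,0]],[0.3,[0,0.015,-0.97],[0,0,0]]]'
python3 -m crank '[[-0.5,[0,0,0],[0,0,0]],[-0.5,[0,0,0],[0,0,0]],[-0.5,[0,0,0],[0,0,0]],[-0.5,[0,0,0],[0,0,0]],[-0.5,[0,0,0],[0,0,0]]]' 20
python3 -m crank '[[-0.5,[0,0,0],[0,0,0]],[-0.5,[0,0,0.05],[0,0,0]],[-0.5,[0,0,0.2],[0,0,0]],[-0.5,[0,0,0.4],[0,0,0]],[-0.5,[0,0,0.6],[0,0,0]]]'
```

```text
time: 45.7
tcp_pos: [640.0, 146.5, 21.2]
tool_rot: [-3.14, 0.0, 1.493]
contact_force: [-0.6, -0.2, 0.5]
gripper_width: 61.0
grasp_force: 0.0
time: 46.32
tcp_pos: [641.4, 146.8, 23.7]
tool_rot: [3.14, -0.0, 1.494]
contact_force: [1.2, -0.1, 1.9]
gripper_width: 40.4
grasp_force: 20.0
time: 46.95
tcp_pos: [641.0, 146.8, 72.4]
tool_rot: [3.141, -0.0, 1.494]
contact_force: [-0.3, 0.1, -1.3]
gripper_width: 40.6
grasp_force: 20.0
```

```bash

python3 -m crank '[[-0.5,[-0.1,-0.17,0.05],[0,0,0]],[-0.5,[-0.2,-0.34,0.1],[0,0,0]],[-0.5,[-0.3,-0.51,0.1],[0,0,0]],[-0.5,[-0.4,-0.68,0.1],[0,0,0]],[-0.5,[-0.51,-0.86,0.1],[0,0,0]]]' >/dev/null
python3 -m crank '[[-0.5,[-0.1,-0.17,0],[0,0,-0.01]],[-0.5,[-0.2,-0.34,0],[0,0,-0.02]],[-0.5,[-0.3,-0.51,0],[0,0,-0.03]],[-0.5,[-0.4,-0.68,0],[0,0,-0.03]],[-0.5,[-0.51,-0.86,0],[0,0,-0.03]]]' >/dev/null
python3 -m crank '[[-0.5,[-0.1,-0.17,0],[0,0,0]],[-0.5,[-0.2,-0.34,0],[0,0,0]],[-0.5,[-0.3,-0.51,0],[0,0,0]],[-0.5,[-0.4,-0.68,0],[0,0,0]],[-0.5,[-0.51,-0.86,0],[0,0,0]]]' >/dev/null
python3 -m crank '[[-0.5,[-0.1,-0.17,0],[0,0,0]],[-0.5,[-0.2,-0.34,0],[0,0,0]],[-0.5,[-0.3,-0.51,0],[0,0,0]],[-0.5,[-0.4,-0.68,0],[0,0,0]],[-0.5,[-0.51,-0.86,0],[0,0,0]]]' >/dev/null
python3 -m crank '[[-0.5,[-0.15,-0.25,0],[0,0,0]],[-0.5,[-0.3,-0.5,0],[0,0,0]],[-0.5,[-0.45,-0.75,0],[0,0,0]],[-0.5,[-0.53,-0.86,0],[0,0,0]],[-0.5,[-0.53,-0.86,0],[0,0,0]]]'
```

```text
time: 50.08
tcp_pos: [434.7, -197.7, 78.9]
tool_rot: [3.141, -0.0, 1.398]
contact_force: [1.0, 0.3, -1.2]
gripper_width: 40.5
grasp_force: 20.0
```

```bash

python3 -m crank '[[-0.5,[0,0,-0.2],[0,0,0]],[-0.5,[0,0,-0.4],[0,0,0]],[-0.5,[0,0,-0.6],[0,0,0]],[-0.5,[0,0,-0.8],[0,0,0]],[-0.5,[0,0,-0.9],[0,0,0]]]' >/dev/null
python3 -m crank '[[-0.5,[0,0,-0.1],[0,0,0]],[-0.5,[0,0,-0.2],[0,0,0]],[-0.5,[0,0,-0.25],[0,0,0]],[-0.5,[0,0,-0.29],[0,0,0]],[-0.5,[0,0,-0.29],[0,0,0]]]'
python3 -m crank '[[-0.1,[0,0,0],[0,0,0]],[0.2,[0,0,0],[0,0,0]],[0.2,[0,0,0],[0,0,0]],[0.2,[0,0,0],[0,0,0]],[0.2,[0,0,0],[0,0,0]]]'
python3 -m crank '[[0.2,[0,0,0.15],[0,0,0]],[0.2,[0,0,0.35],[0,0,0]],[0.2,[0,0,0.6],[0,0,0]],[0.2,[0,0,0.8],[0,0,0]],[0.2,[0,0,1],[0,0,0]]]'
python3 -m crank '[[0.2,[0,0,0.2],[0,0,0]],[0.2,[0,0,0.4],[0,0,0]],[0.2,[0,0,0.6],[0,0,0]],[0.2,[0,0,0.8],[0,0,0]],[0.2,[0,0,1],[0,0,0]]]' >/dev/null
python3 -m crank '[[0.2,[0,0.2,0.2],[0,0,0]],[0.2,[0,0.4,0.4],[0,0,0]],[0.2,[0,0.6,0.6],[0,0,0]],[0.2,[0,0.8,0.8],[0,0,0]],[0.2,[0.3,1,1],[0,0,0]]]'
python3 look.py p4
```

```text
time: 51.32
tcp_pos: [435.3, -197.4, -16.2]
tool_rot: [3.141, 0.0, 1.399]
contact_force: [-0.3, -0.7, -1.3]
gripper_width: 40.6
grasp_force: 20.0
time: 51.95
tcp_pos: [435.0, -197.3, -16.3]
tool_rot: [3.142, 0.0, 1.399]
contact_force: [-0.1, -0.4, 0.3]
gripper_width: 56.5
grasp_force: 0.0
time: 52.58
tcp_pos: [435.3, -197.4, 65.2]
tool_rot: [3.141, 0.0, 1.399]
contact_force: [0.2, -0.3, -0.8]
gripper_width: 56.7
grasp_force: 0.0
time: 53.82
tcp_pos: [458.5, -115.9, 224.9]
tool_rot: [3.142, 0.0, 1.399]
contact_force: [-0.1, -1.1, 0.8]
gripper_width: 56.3
grasp_force: 0.0
bay 105 local rect [103.7   3.3] [149.9  39.5] 89.8 z95 44.0
bay 35 local rect [31.6 12.3] [ 34.5 141.7] 3.8 z95 26.0
bay -35 local rect [-35.1   3.2] [ 34.2 149.1] 0.1 z95 35.8
bay -105 local rect [-104.5    2.7] [40.3 40. ] 54.9 z95 45.7
```

View pics/p4.png

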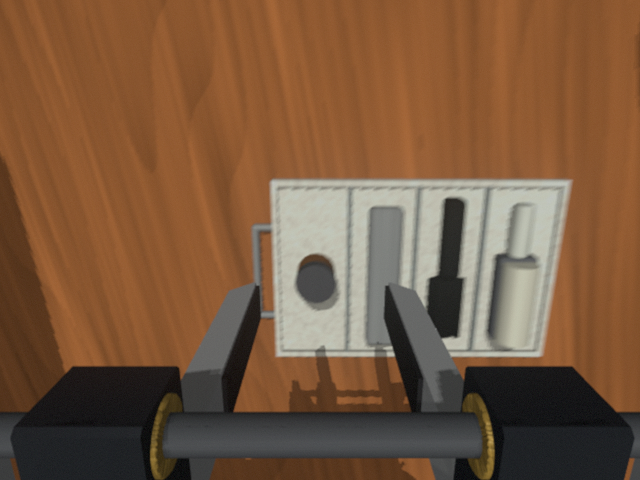

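The jar (317,280), brush (385,275), horn (450,268) and roller (517,275) each lie in their own bay, with centres within about 4 mm. The gripper is empty and clear of everything, so I'll hand in.

```bash
python3 -c "
from rig import env
print(env.close_job())"
```

```text
the job is handed in; nothing more can be done
None
```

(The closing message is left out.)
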